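Clamp the cork-backed trivet in the ratchet bar clamp

ROBOT

A 6-joint arm with a two-finger parallel gripper is mounted at the origin on the work surface. World frame = base frame: x ahead of the robot, y to its left, z up, the work surface at z = 0. Lengths are in mm, angles in rad, forces in N, time in s.
With the tool pointing down it reaches from about 350 to 975 mm from the base axis. Payload 7.1 kg.
Tool frame: the origin (TCP) lies between the finger pads; the fingertips stand 14 mm ahead of it and the grasp point (between the pads) lies 5 mm behind it; z points along the fingers, y is the direction in which the jaws open and shut (so a half turn about z gives the same grasp; the last joint's range is limited). The gripper opens to 88 mm and grips with 3 to 60 N. Pads are 20 mm wide; open, the fingers measure 115 mm over their backs; the gripper's body (75 mm by 178 mm) begins 61 mm behind the grasp point.
Start: joints at [1.087, 0.423, 1.63, -0, 1.089, -0.019], TCP at [280.12, 558.693, 236.675] pointing down, gripper open.
Joint ranges: [-3, 3], [-0.9, 2.11], [0.09, 2.58], [-1.31, 4.45], [0.11, 2.69], [-2.54, 2.54]. Speed limits (rad/s): [2.39, 2.39, 3.01, 3.14, 3.14, 3.14].

INTERFACE

Orientations are given as a rotation vector (axis times angle).
In Python, from workcell import get_obs, get_image, calibration, close_job, regions_of, place_of gives the robot as it stands.
- The arm moves only by the tool move_arm, never from a script. Its argument "deltas" is a list of rows, each a list of 5 numbers: the closure in counts, from 0 (fully open) to 255 (shut), then the shift along the tool's x, y, z in m, then the turn about the tool's z in rad. In form: [[grip, x, y, z, roll], ...]. A call has 1 to 5 rows; each row is the pose to reach, as a shift and turn from the pose commanded when the call began, along the tool's axes at that moment; what a row does not reach only later rows make up. A row lasts 1/12 s, in which the tool goes at most 41.7 mm and 7.16 degrees, less where a joint would pass 70% of its speed; a pose out of reach is approached as far as the arm can. A call with a gripper value outside its range is refused whole. The fingers move at their own pace and stop on an object; the grip force is fixed at half the most. Time passes only in rows, so rows that repeat a pose let the fingers close. It gives the time, the measured TCP pose, the force and the opening at its end, in the units of the state.
- get_obs(): the state, without advancing time (a new reading comes with each control period).
- get_image(name): name is "side" or "top" or "wrist"; returns the picture (420x560x3 uint8, blue, green, red); there is no depth.
- calibration(name): a dict with "intrinsics" (3x3 intrinsics, pixels), "world_to_cam" (4x4, takes a point from world to camera coordinates); the wrist camera has in their place "hand_eye" (4x4, takes a point from camera to tool coordinates, whose origin is the TCP and whose axes are the flange's). Camera axes: x right, y down, z forward; pixel columns grow to the right and rows downward; lengths in mm; the calibration is good to about 2 mm. A picture is of the moment at which its call begins: read the wrist's pose just before it. calibration takes no time and is no camera call.
- close_job(): hands the job in, once; it reports no verdict.
Trained networks look in the newest picture that a camera, given by its name, has taken for a name from the list of things; names that differ only in an ending like _2 or _b are one class to them, and where a whole thing is asked for, a point or a joint stands for the part that bears it (a point fixed in the world has none). Each returns a list of dicts, best first, with "conf" (0 to 1); they miss things now and then, are a little off and sometimes report something else, mostly with a low value. They report only what shows in the picture. A call takes as long as a camera call. They do not tell look-alikes from the thing itself.
- regions_of(camera, name): "region" (420x560 bool, what is visible of it).
- place_of(camera, name): "location" ([x, y, z] in mm, in world coordinates, good to about 4 mm: a listed point, or the origin of a listed thing).
The state is a dict: "t": time; "qpos": joint angles; "qvel": joint speeds; "joint_torque": joint torques, N m; "ee_pos": TCP position; "orientation": TCP orientation; "ft_force": force on the tool from outside, world axes, zero at the start; "moment": the same for the moment, N m; "width": finger opening in mm.
Only numpy, scipy, OpenCV 4.12 (cv2) and the standard library are available. Lean on these libraries where they do the work, as an engineer would, in place of code of your own. Each camera call takes 0.05 s, during which the arm holds its last target.

TASK

Take the square tile trivet off its slanted stand, stand it upright on a thin edge, centred between the jaws of the ratchet clamp and facing them, and let go of it. Then pump the clamp's trigger, moving the jaw by the trigger alone, until the spring pad touches the trivet and is pressed in about 5 mm, so that the fresh cork is pressed but the tile not cracked, and finish while still holding the trigger squeezed like that. Leave the other things on the cart where they are.

Things in the scene. Friction and masses are not known exactly. Their poses are not given: they have to be found in the camera images.
- trivet: Square tile trivet 90 x 90 x 12 mm, 0.14 kg: white ceramic with cork on the -z side. Origin at its centre, z normal to its faces. It starts leaning 0.6 rad from upright on a bamboo stand, cork side beneath and towards the robot; its +x points down the slope, so its free top edge is 45 mm along -x. The stand backs only its lower 50 mm: the top 40 mm can be pinched across the thickness.
- clamp: Ratchet bar clamp on a fixed plywood board 300 x 100 x 12 mm. Origin: centre of the board's underside; x along the bar, the way the jaw advances; z up. Grey housing x -125 to -20 mm, 44 mm wide, top 63 mm. On it stand two upright black bars 22 mm wide, tops 125 mm: the fixed handle (outer face x -115) and the trigger. Moving jaw: top 64 mm, back face 26 mm behind the pad's face.
- slot (a point): Point on top of the clamp's board (12 mm above the cart) between the jaws, on the bar's centre line, x = 51.5 mm in the clamp's frame: a good place for the middle of the trivet's lower edge (9.5 mm short of the fixed jaw). Axes as the clamp's.
- squeeze (a point): Point midway between the handle's outer face and the outer face of the fully squeezed trigger, 100 mm above the cart, 25 mm below the bars' tops. Axes as the clamp's: squeeze along x. Fingers centred here touch the trigger at 72 mm opening and have it fully squeezed at 40 mm.
- pad_face (a point): Centre of the moving pad's face, 41 mm above the cart, at x = 20 mm + jaw - pad in the clamp's frame. Rubber pad 66 mm wide, top 63 mm. Axes as the clamp's. Jaw and pad may be moved by the trigger only, not pushed by the robot.
- trigger (a joint): Trigger travel towards the handle: 0 let out (outer face at x -59 mm in the clamp's frame, 56 mm over handle and trigger), 0.016 m fully squeezed (x -75, 40 mm over both). A spring returns it (3 N at 0, 5.4 N at 0.016); about 20 N more may be needed as the pad presses.
- jaw (a joint): Advance of the moving jaw (m), starts at 0 to 0.012, ends at 0.06. Squeezing the trigger pushes its toothed rod (6 mm teeth) on by 0.85 x the travel, less up to 6 mm lost motion; a full pump gives about 12 mm. Let out, the jaw stays by 3 N of friction: if the pad presses harder, it eases back, so pressure lasts only while the trigger is held.
- pad (a joint): How far the pad is pressed back against its springs towards the jaw plate (m): 0 free, 0.012 fully in. Stiffness 2 N per mm, so 0.005 means 10 N on the trivet.
- bowl: Bystander: green ceramic bowl, 120 mm wide, 55 mm tall, origin under its centre. It and the stand swap places from start to start.
- jar: Bystander: empty glass jar, 72 mm wide, 95 mm tall, origin under its centre.
- funnel: Bystander: black plastic funnel, mouth down, 96 mm wide, 85 mm tall, origin under its centre.
- timer: Bystander: white press-button timer, 65 x 65 x 24 mm, origin under its centre.
- spoons: Bystander: three steel measuring spoons on a ring, fanned out up to 125 mm along +x from the ring, 12 mm high, origin at the ring.
- mug: Bystander: white mug, 80 mm wide, 90 mm tall, handle at its +y, origin under its centre.
- anvil: Fixed jaw of the clamp: steel plate 70 mm wide, top 66 mm above the cart, its face at x = +67 mm in the clamp's frame. Origin and axes as the clamp's.
Things that resemble listed ones, but are neither listed nor needed, are in the scene too. What is meant by the trivet is not purple, and is the larger of those in its own colour.

How it is judged (in metres and radians):
On the way, in this order (a step that is already met when the one before it is completed fails the run):
1. the trivet stands upright on a thin edge between the open jaws, let go (angle between trivet's own z axis and vertical between 1.47 and 1.67 rad and angle between the z axis of trivet and the x axis of clamp, either way round below 0.15 rad and z of trivet in the frame of clamp between 0.053 and 0.061 m and y of trivet in the frame of clamp between -0.02 and 0.02 m and x of trivet in the frame of clamp between 0.02 and 0.065 m and contact force between the fingers and trivet below 0.3 N and contact force between pad and trivet below 0.5 N), for 0.3 s.
2. the pad, pushed by the squeezed trigger, touches the standing trivet (angle between trivet's own z axis and vertical between 1.47 and 1.67 rad and angle between the z axis of trivet and the x axis of clamp, either way round below 0.15 rad and contact force between pad and trivet above 0.5 N and value of joint trigger above 0.001 m), for 0.1 s.
At the end, for the whole second after the job is handed in: Trigger still held squeezed (over 1 mm and 2 N); the trivet, free of the fingers, stands on a thin edge (within 0.1 rad; facing the jaws within 0.15 rad; within 20 mm of the bar's line), pressed by the pad with 4 to 17 N (pad in 2 to 8.5 mm) and by the fixed jaw with over 3 N (angle between trivet's own z axis and vertical between 1.47 and 1.67 rad and angle between the z axis of trivet and the x axis of clamp, either way round below 0.15 rad and z of trivet in the frame of clamp between 0.053 and 0.061 m and y of trivet in the frame of clamp between -0.02 and 0.02 m and x of trivet in the frame of clamp between 0.02 and 0.065 m and contact force between the fingers and trivet below 0.3 N and contact force between pad and trivet between 4 and 17 N and contact force between anvil and trivet above 3 N and value of joint pad between 0.002 and 0.0085 m and value of joint trigger above 0.001 m and linear speed of trivet below 0.01 m/s and contact force between any of the fingers, the arm and trigger above 2 N); the arm keeps its last pose, push and grip.
It fails at once if the trivet is crushed: more than 20 N from the pad (contact force between pad and trivet above 20 N).
It fails at once if the robot pushes the jaw or pad directly (contact force between any of the fingers, the arm and jaw above 3 N).
It fails at once if another thing on the cart is shifted more than 30 mm (distance of any of bowl, jar, funnel, timer, spoons, mug from where it was at the start of the episode above 0.03 m).
It also fails if it takes over 67 s, if anything falls off the work surface, if the arm or the gripper's body presses on something with over 40 N, if the wrist force passes 120 N, or if a joint passes its speed limit or range.

## Working session

There is one attempt and no reset: what is moved stays moved. The work goes in short steps, Python scripts to look and compute and a tool call to move; the robot and the scene stay as the last step left them, time stands still between calls to the robot, and variables do not carry over. Pictures are saved under pics/ and viewed, and the job is handed in when it is done.

Besides the shell and the picture viewer there is one more tool, called as name(argument=value, ...) on one line, values as JSON. move_arm: Moves the arm, as the interface text tells. Its arguments: {"type":"object","properties":{"deltas":{"type":"array","items":{"type":"array","items":{"type":"number"}}}},"required":["deltas"]}

```bash
ls; mkdir -p pics; python3 - <<'E'
from workcell import *
import cv2,numpy as np
print(get_obs())
for c in("side","top","wrist"):
    cv2.imwrite(f"pics/{c}0.png",get_image(c))
    k=calibration(c);print(c,{a:np.round(b,3).tolist() for a,b in k.items()})
E
```

```text
pics
{'t': 0.0, 'qpos': array([ 1.08701050e+00,  4.23847925e-01,  1.63074480e+00,  2.10139023e-05,
        1.08858036e+00, -1.89704736e-02]), 'qvel': array([ 3.28175762e-04, -5.10877045e-04,  1.76520269e-05,  1.63841485e-03,
       -1.86427369e-03,  3.99143088e-04]), 'joint_torque': array([-2.77280953e-03, -5.44635987e+01, -2.73654217e+01,  6.40771771e-02,
        2.31547997e-02, -1.69336395e-04]), 'ee_pos': array([279.85382983, 558.21221431, 235.87572757]), 'orientation': array([-7.23495199e-01, -3.05672541e+00,  2.39693545e-03]), 'ft_force': array([ 0.7469419 , -0.38102098,  0.84184488]), 'moment': array([0.0039299 , 0.00074963, 0.00636909]), 'width': 88.08596687222021}
side {'intrinsics': [[442.78, 0.0, 291.096], [0.0, 442.78, 212.678], [0.0, 0.0, 1.0]], 'world_to_cam': [[0.855, -0.518, -0.003, -501.625], [-0.301, -0.492, -0.817, 218.419], [0.422, 0.7, -0.576, 922.756], [0.0, 0.0, 0.0, 1.0]]}
top {'intrinsics': [[476.927, 0.0, 283.419], [0.0, 476.927, 203.296], [0.0, 0.0, 1.0]], 'world_to_cam': [[0.025, -1.0, -0.013, -75.375], [-0.994, -0.023, -0.108, 566.725], [0.107, 0.015, -0.994, 1166.607], [0.0, 0.0, 0.0, 1.0]]}
wrist {'intrinsics': [[338.168, 0.0, 279.083], [0.0, 338.168, 208.264], [0.0, 0.0, 1.0]], 'hand_eye': [[-0.002, -0.957, -0.291, 80.011], [1.0, -0.002, -0.001, 0.723], [0.0, -0.291, 0.957, -148.369], [0.0, 0.0, 0.0, 1.0]]}
```

View pics/side0.png

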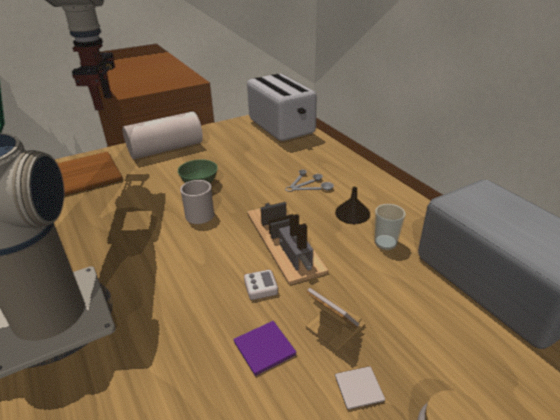

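View pics/top0.png

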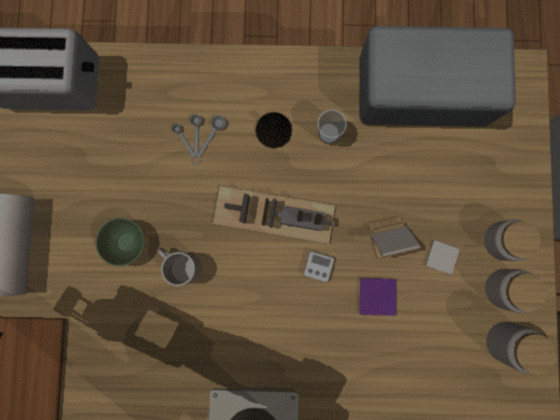

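View pics/wrist0.png

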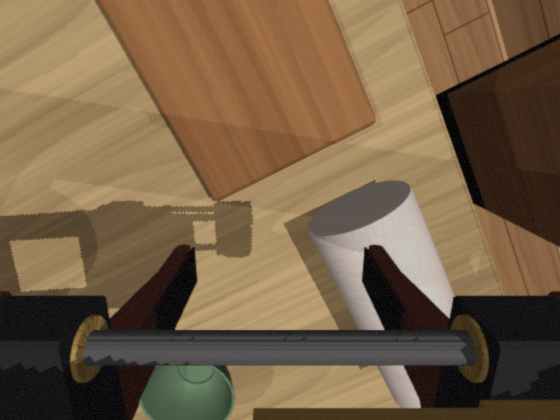

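```bash
python3 - <<'E'
from workcell import *
import numpy as np
for c in("side","top"):
    for n in ("trivet","clamp","slot","squeeze","pad_face","bowl","jar","funnel","timer","spoons","mug","anvil"):
        print(c,n,[(round(d["conf"],2),np.round(d["location"]).tolist()) for d in place_of(c,n)])
print(get_obs()['t'])
E
```

```text
side trivet [(0.83, [346.0, -302.0, 3.0]), (0.77, [480.0, -331.0, 66.0]), (0.59, [443.0, -465.0, 5.0])]
side clamp [(0.64, [545.0, -36.0, -0.0])]
side slot [(0.91, [548.0, 15.0, 16.0]), (0.26, [768.0, -29.0, 0.0])]
side squeeze [(0.64, [532.0, -134.0, 99.0])]
side pad_face [(0.59, [547.0, -14.0, 41.0])]
side bowl [(0.74, [460.0, 340.0, -5.0])]
side jar [(0.74, [763.0, -179.0, -2.0])]
side funnel [(0.6, [766.0, -31.0, 0.0])]
side timer [(0.6, [416.0, -155.0, -4.0])]
side spoons [(0.72, [683.0, 167.0, -0.0])]
side mug [(0.9, [402.0, 184.0, -2.0])]
side anvil []
top trivet [(0.9, [482.0, -332.0, 68.0]), (0.73, [445.0, -460.0, 5.0]), (0.72, [344.0, -300.0, 2.0]), (0.41, [418.0, -155.0, 2.0])]
top clamp [(0.6, [543.0, -38.0, 1.0])]
top slot [(0.75, [552.0, 14.0, 13.0])]
top squeeze [(0.79, [530.0, -131.0, 100.0])]
top pad_face [(0.41, [547.0, -12.0, 42.0])]
top bowl [(0.66, [461.0, 338.0, 1.0]), (0.62, [400.0, 187.0, -1.0])]
top jar [(0.76, [760.0, -174.0, -3.0])]
top funnel [(0.89, [763.0, -31.0, -5.0])]
top timer [(0.72, [416.0, -155.0, 1.0])]
top spoons [(0.65, [684.0, 167.0, -1.0])]
top mug [(0.56, [402.0, 186.0, -1.0])]
top anvil []
1.35
```

```bash
cat > h.py <<'E'
from workcell import *
import cv2,numpy as np
from scipy.spatial.transform import Rotation as R
def proj(c,P):
    k=calibration(c);T=np.array(k["world_to_cam"]);K=np.array(k["intrinsics"])
    P=np.atleast_2d(P);q=(T[:3,:3]@P.T).T+T[:3,3];q=(K@q.T).T;return q[:,:2]/q[:,2:]
def unproj(c,uv,z):
    k=calibration(c);T=np.array(k["world_to_cam"]);K=np.array(k["intrinsics"])
    C=-T[:3,:3].T@T[:3,3];d=T[:3,:3].T@np.linalg.solve(K,np.array([*uv,1.]));return C+d*(z-C[2])/d[2]
def crop(im,x,y,w,h,s):
    return cv2.resize(im[y:y+h,x:x+w],None,fx=s,fy=s,interpolation=cv2.INTER_CUBIC)
E
python3 - <<'E'
from h import *
a=cv2.imread("pics/top0.png");b=cv2.imread("pics/side0.png")
cv2.imwrite("pics/tc.png",np.hstack([crop(a,350,200,120,110,3.3),crop(b,290,270,120,110,3.3)]))
cv2.imwrite("pics/tclamp.png",crop(a,205,175,140,80,5.5))
E
```

```text
(no output)
```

View pics/tc.png

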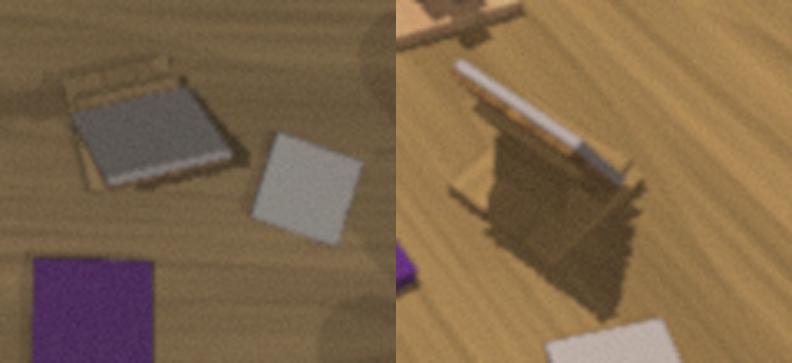

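View pics/tclamp.png

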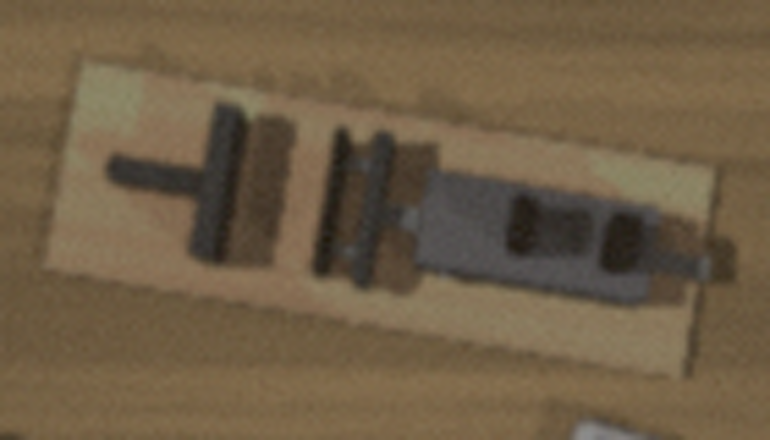

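```bash
cat >> h.py <<'E'
def frame(C,phi,th=.6):
    d=np.array([np.cos(phi),np.sin(phi),0]);z=np.array([0,0,1.])
    X=np.sin(th)*d-np.cos(th)*z;Z=np.cos(th)*d+np.sin(th)*z;Y=np.cross(Z,X);return X,Y,Z
def corn(C,phi,L):
    X,Y,Z=frame(C,phi);return np.array([C+a*45*X+b*45*Y+c*6*Z for a,b,c in L])
E
python3 - <<'E'
from h import *
from scipy.optimize import least_squares
# (+y of trivet = left of robot?) top picture corners of ceramic face
a=np.array([350,200]);b=np.array([290,270])
obsT=np.array([[109,180],[232,153],[75,115],[185,88]])/3.3+a
LT=[(-1,1,1),(-1,-1,1),(1,1,1),(1,-1,1)]
obsS=np.array([[460,60],[580,143]])/3.3+b-np.array([120,0])
LS=[(-1,1,1),(-1,-1,1)]
f=lambda p:np.r_[(proj("top",corn(p[:3],p[3],LT))-obsT).ravel(),(proj("side",corn(p[:3],p[3],LS))-obsS).ravel()]
r=least_squares(f,[481,-332,67,-.2]);print(r.x.round(3),f(r.x).round(1))
p=r.x;im=cv2.imread("pics/top0.png");im2=cv2.imread("pics/side0.png")
L=[(i,j,k) for i in(-1,1) for j in(-1,1) for k in(-1,1)]
def draw(c,im,x,y,s):
    o=crop(im,x,y,120,110,s);q=(proj(c,corn(p[:3],p[3],L))-[x,y])*s
    for i in range(8):
        for j in range(i):
            if sum(u!=v for u,v in zip(L[i],L[j]))==1: cv2.line(o,tuple(q[i].astype(int).tolist()),tuple(q[j].astype(int).tolist()),(0,0,255),1)
    return o
cv2.imwrite("pics/fit.png",np.hstack([draw("top",im,350,200,3.3),draw("side",im2,290,270,3.3)]))
# clamp board corners, top z=12
ct=np.array([[83,60],[718,163],[688,378],[43,268]])/5.5+[205,175]
W=np.array([unproj("top",u,12) for u in ct]);print(W.round(1),W.mean(0))
e=(W[0]+W[3]-W[1]-W[2])/2;print(np.linalg.norm(e),np.arctan2(e[1],e[0]));e2=(W[0]+W[1]-W[2]-W[3])/2;print(np.linalg.norm(e2),np.arctan2(-e2[0],e2[1]))
o=get_obs();M=R.from_rotvec(o['orientation']).as_matrix();print(M.round(3),o['ee_pos'])
E
```

```text
[ 4.77253e+02 -3.34783e+02  6.42720e+01  2.51000e-01] [-0.2  0.   0.3 -0.6 -0.7 -0.3  1.1 -0.3 -0.8  0.1 -0.1  0.1]
[[ 611.3  102.    12. ]
 [ 570.1 -193.9   12. ]
 [ 470.6 -181.5   12. ]
 [ 513.9  116.7   12. ]] [541.47991955 -39.16495104  12.        ]
300.1050514277929 1.429445719947716
99.34154053470675 -1.70766398048207
[[-0.894  0.448 -0.   ]
 [ 0.448  0.894 -0.   ]
 [ 0.    -0.    -1.   ]] [280.09392173 558.69771252 236.65848543]
```

View pics/fit.png

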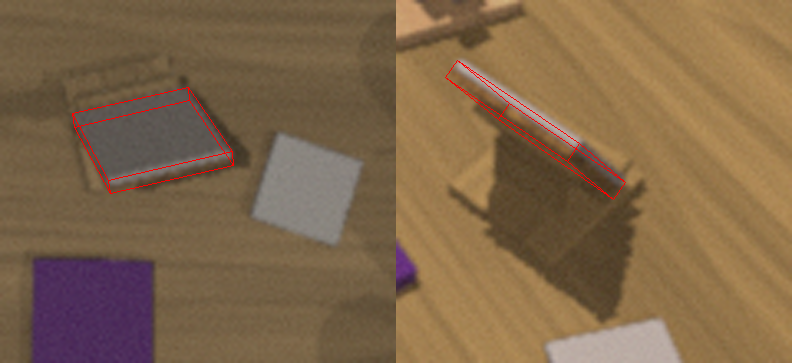

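The candidates in the top picture are the white square at (398,240), on the bamboo stand; the small flat white one at (443,257); and the purple one at (378,297). The first is the trivet: it's white, it's the larger of the two white ones, and it leans on the stand. The crop and the 90x90x12 wireframe fit both confirm this. Fit centre: (477,-335,64), downslope azimuth 0.25. I'm moving over now.

move_arm(deltas=[[0,-0.025,-0.032,0,0],[0,-0.05,-0.064,0,0],[0,-0.075,-0.096,0,0],[0,-0.1,-0.128,0,0],[0,-0.125,-0.16,0,0]])

```text
t: 1.77
ee_pos: [320.0, 357.9, 236.7]
orientation: [0.722, 3.057, 0.0]
ft_force: [1.1, -0.5, -0.0]
width: 88.0
```

move_arm(deltas=[[0,-0.025,-0.032,0,0],[0,-0.05,-0.064,0,0],[0,-0.075,-0.096,0,0],[0,-0.1,-0.128,0,0],[0,-0.125,-0.16,0,0]])

```text
t: 2.18
ee_pos: [360.1, 158.9, 237.0]
orientation: [0.722, 3.057, 0.001]
ft_force: [1.2, -0.0, -0.1]
width: 87.9
```

move_arm(deltas=[[0,-0.025,-0.032,0,0],[0,-0.05,-0.064,0,0],[0,-0.075,-0.096,0,0],[0,-0.1,-0.128,0,0],[0,-0.125,-0.16,0,0]])

```text
t: 2.6
ee_pos: [400.2, -40.5, 237.1]
orientation: [0.723, 3.056, 0.0]
ft_force: [0.8, 0.3, -0.8]
width: 87.8
```

move_arm(deltas=[[0,-0.025,-0.032,0,0.12],[0,-0.05,-0.064,0,0.24],[0,-0.075,-0.096,0,0.36],[0,-0.1,-0.128,0,0.48],[0,-0.125,-0.16,0,0.6]])

```text
t: 3.02
ee_pos: [440.2, -239.9, 236.9]
orientation: [1.603, 2.701, 0.0]
ft_force: [0.2, 0.4, 0.2]
width: 88.1
```

```bash
cat >> h.py <<'E'
def shift(target,yaz=None):
    o=get_obs();M=R.from_rotvec(o['orientation']).as_matrix()
    a=np.arctan2(M[1,1],M[0,1]);d=M.T@(np.array(target)-o['ee_pos'])
    print("t",round(o['t'],2),"pos",o['ee_pos'].round(1),"yaz",a.round(3),"w",round(o['width'],1),"f",o['ft_force'].round(1),"-> shift",d.round(1),"roll",None if yaz is None else (a-yaz).round(3))
E
python3 -c "
from h import *
shift([461.3,-338.9,150],0.251)"
```

```text
t 3.02 pos [ 440.2 -239.9  236.9] yaz 0.499 w 88.1 f [0.2 0.4 0.2] -> shift [-97.  -28.9  86.9] roll 0.248
```

move_arm(deltas=[[0,-0.03,-0.01,0.015,0.1],[0,-0.06,-0.019,0.035,0.2],[0,-0.09,-0.027,0.055,0.248],[0,-0.097,-0.029,0.075,0.248],[0,-0.097,-0.029,0.075,0.248]])

```text
t: 3.43
ee_pos: [460.4, -337.3, 158.1]
orientation: [-1.917, -2.483, 0.0]
ft_force: [-0.2, 0.7, -0.2]
width: 87.9
```

```bash
python3 -c "
from h import *
shift([461.3,-338.9,98],0.251)
o=get_obs();np.save('o1.npy',np.r_[o['ee_pos'],o['orientation']])
a=get_image('wrist');b=get_image('side');cv2.imwrite('pics/w1.png',np.hstack([crop(a,0,0,560,420,.7),crop(b,250,230,160,119,2.47)]))
cv2.imwrite('pics/w1r.png',a)
"
```

```text
t 3.43 pos [ 460.4 -337.3  158.1] yaz 0.256 w 87.9 f [-0.2  0.7 -0.2] -> shift [-2.   0.7 60.1] roll 0.005
```

View pics/w1.png

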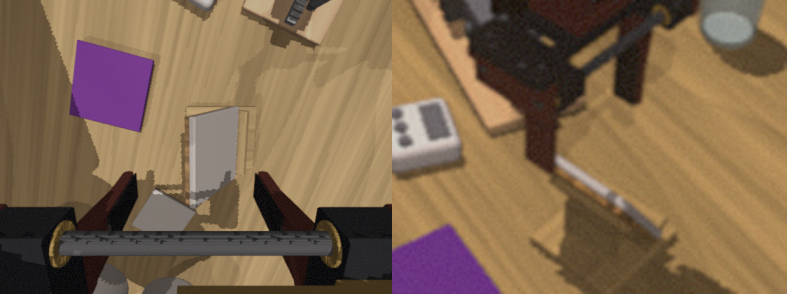

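```bash
python3 - <<'E'
from h import *
k=calibration('wrist');H=np.array(k['hand_eye']);K=np.array(k['intrinsics'])
s=np.load('o1.npy');M=np.eye(4);M[:3,:3]=R.from_rotvec(s[3:]).as_matrix();M[:3,3]=s[:3]
T=np.linalg.inv(M@H)
im=cv2.imread('pics/w1r.png')
L=[(i,j,k) for i in(-1,1) for j in(-1,1) for k in(-1,1)]
P=corn(np.array([477.3,-334.8,64.3]),.251,L);q=(T[:3,:3]@P.T).T+T[:3,3];q=(K@q.T).T;q=q[:,:2]/q[:,2:]
o=crop(im,200,100,220,220,2.7);q=(q-[200,100])*2.7
for i in range(8):
    for j in range(i):
        if sum(u!=v for u,v in zip(L[i],L[j]))==1: cv2.line(o,tuple(q[i].astype(int).tolist()),tuple(q[j].astype(int).tolist()),(0,0,255),1)
cv2.imwrite('pics/w1o.png',o)
E
```

```text
(no output)
```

View pics/w1o.png

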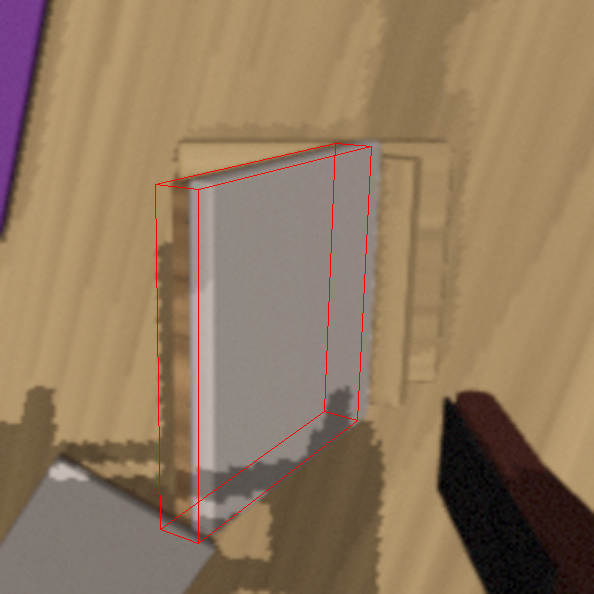

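move_arm(deltas=[[0,0.0,0.003,0.02,0],[0,0.0,0.003,0.04,0],[0,0.0,0.003,0.05,0],[100,0.0,0.003,0.05,0],[139,0.0,0.003,0.05,0]])

```text
t: 3.95
ee_pos: [465.0, -335.1, 112.6]
orientation: [1.916, 2.49, 0.0]
ft_force: [0.1, -0.5, 0.6]
width: 77.9
```

```bash
python3 -c "
from h import *
shift([464,-338,100],0.251)
a=get_image('wrist');b=get_image('side');cv2.imwrite('pics/w2.png',np.hstack([crop(a,100,60,360,300,1.1),crop(b,270,220,130,110,3)]))
"
```

```text
t 3.95 pos [ 465.  -335.1  112.6] yaz 0.259 w 77.9 f [ 0.1 -0.5  0.6] -> shift [-2.6 -1.7 12.6] roll 0.008
```

View pics/w2.png

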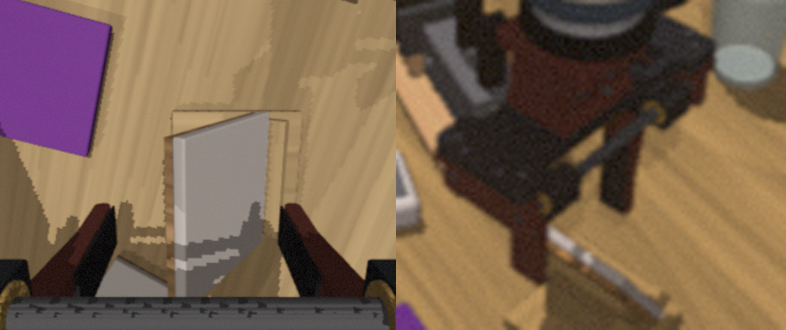

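move_arm(deltas=[[139,0,0,0.01,0],[139,0,0,0.012,0],[139,0,0,0.012,0],[139,0,0,0.012,0],[139,0,0,0.012,0]])

```text
t: 4.47
ee_pos: [464.8, -335.7, 99.7]
orientation: [-1.917, -2.489, -0.0]
ft_force: [0.5, 0.2, -0.2]
width: 40.6
```

```bash
python3 -c "
from h import *
shift([464,-338,100],0.251)
a=get_image('wrist');b=get_image('side');cv2.imwrite('pics/w3.png',np.hstack([crop(a,100,60,360,300,1.1),crop(b,270,220,130,110,3)]))
"
```

```text
t 4.47 pos [ 464.8 -335.7   99.7] yaz 0.258 w 40.6 f [ 0.5  0.2 -0.2] -> shift [-2.  -1.3 -0.3] roll 0.007
```

View pics/w3.png

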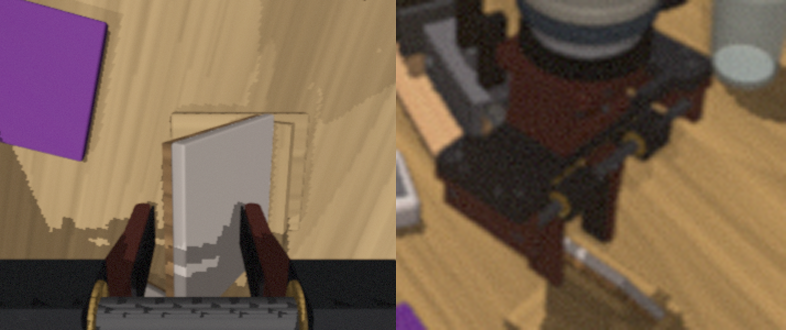

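move_arm(deltas=[[150,0,0.007,0,0],[155,0,0.015,0,0],[160,0,0.023,0,0],[165,0,0.031,0,0],[170,0,0.038,0,0]])

```text
t: 4.98
ee_pos: [502.9, -325.7, 99.8]
orientation: [1.916, 2.489, 0.0]
ft_force: [-0.3, -1.1, 0.5]
width: 29.6
```

```bash
python3 -c "
from h import *
shift([464,-338,100],0.251)
a=get_image('wrist');b=get_image('side');cv2.imwrite('pics/w4.png',np.hstack([crop(a,100,60,360,300,1.1),crop(b,270,220,130,110,3)]))
"
```

```text
t 4.98 pos [ 502.9 -325.7   99.8] yaz 0.258 w 29.6 f [-0.3 -1.1  0.5] -> shift [ -2.  -40.7  -0.3] roll 0.007
```

View pics/w4.png

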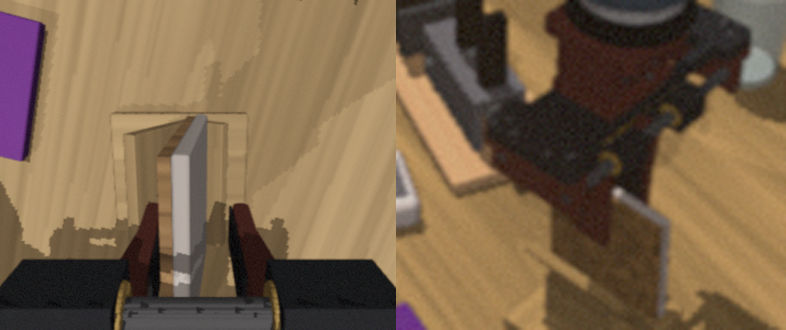

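move_arm(deltas=[[190,0,0.002,0,0],[215,0,0.003,0,0],[255,0,0.003,-0.002,0],[255,0,0.003,-0.004,0],[255,0,0.003,-0.006,0]])

```text
t: 5.5
ee_pos: [504.1, -325.2, 105.7]
orientation: [-1.917, -2.488, -0.0]
ft_force: [-0.9, -0.7, -0.8]
width: 11.8
```

move_arm(deltas=[[255,0,0,-0.01,0],[255,0,0,-0.025,0],[255,0,0,-0.045,0],[255,0,0,-0.065,0],[255,0,0,-0.08,0]])

```text
t: 5.92
ee_pos: [504.8, -325.6, 188.0]
orientation: [1.916, 2.487, 0.0]
ft_force: [0.6, 0.5, -2.5]
width: 11.8
```

```bash
python3 -c "
from h import *
shift([549,13,200],1.434)
a=get_image('wrist');b=get_image('side');cv2.imwrite('pics/w5.png',np.hstack([crop(a,100,60,360,300,1.1),crop(b,250,180,150,125,2.64)]))
"
```

```text
t 5.92 pos [ 504.8 -325.6  188. ] yaz 0.258 w 11.8 f [ 0.6  0.5 -2.5] -> shift [316.1 129.  -12.2] roll -1.176
```

View pics/w5.png

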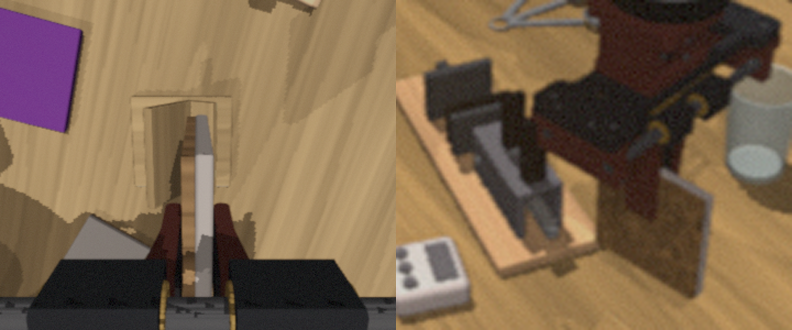

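move_arm(deltas=[[255,0.03,0.01,-0.02,-0.1],[255,0.06,0.02,-0.04,-0.2],[255,0.09,0.034,-0.05,-0.32],[255,0.125,0.05,-0.055,-0.44],[255,0.16,0.065,-0.055,-0.56]])

```text
t: 6.43
ee_pos: [526.8, -152.8, 241.6]
orientation: [1.147, 2.923, 0.0]
ft_force: [0.9, 0.6, -1.1]
width: 12.1
```

```bash
python3 -c "
from h import *
shift([549,13,240],1.434)
"
```

```text
t 6.43 pos [ 526.8 -152.8  241.6] yaz 0.823 w 12.1 f [ 0.9  0.6 -1.1] -> shift [ 96.5 136.6   1.5] roll -0.611
```

move_arm(deltas=[[255,0.02,0.03,0,-0.12],[255,0.04,0.06,0,-0.24],[255,0.063,0.09,0,-0.36],[255,0.084,0.12,0,-0.48],[255,0.0965,0.1366,0,-0.6]])

```text
t: 6.85
ee_pos: [549.1, 15.0, 240.0]
orientation: [-0.228, -3.133, -0.001]
ft_force: [-0.3, 0.0, -1.2]
width: 11.8
```

move_arm(deltas=[[255,0,0,0.02,0],[255,0,0,0.02,0]])

```text
t: 7.02
ee_pos: [547.4, 13.2, 217.6]
orientation: [-0.235, -3.128, 0.001]
ft_force: [-1.2, 0.5, -2.7]
width: 11.8
```

```bash
python3 -c "
from h import *
shift([549,13,240],1.434)
o=get_obs();np.save('o2.npy',np.r_[o['ee_pos'],o['orientation']])
a=get_image('wrist');b=get_image('side');t=get_image('top');cv2.imwrite('pics/w6r.png',a);cv2.imwrite('pics/s6r.png',b);cv2.imwrite('pics/t6r.png',t)
cv2.imwrite('pics/w6.png',np.hstack([crop(a,100,60,360,300,1.1),crop(b,230,150,150,125,2.64)]))
"
```

```text
t 7.02 pos [547.4  13.2 217.6] yaz 1.421 w 11.8 f [-1.2  0.5 -2.7] -> shift [ -1.5   0.  -22.4] roll -0.013
```

View pics/w6.png

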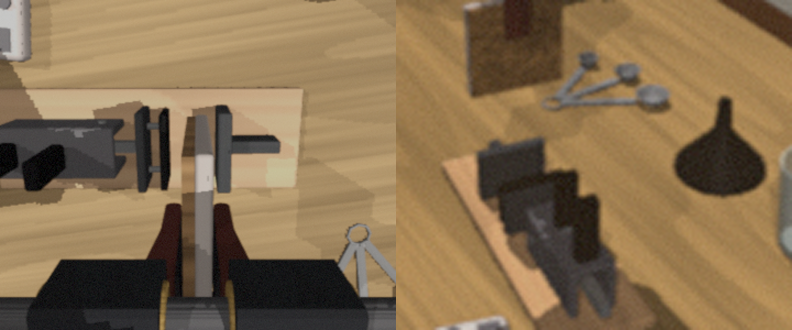

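```bash
python3 - <<'E'
from h import *
cv2.imwrite('pics/s6c.png',crop(cv2.imread('pics/s6r.png'),245,120,70,75,8))
cv2.imwrite('pics/w6c.png',crop(cv2.imread('pics/w6r.png'),100,120,290,130,2.7))
E
```

```text
(no output)
```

View pics/s6c.png

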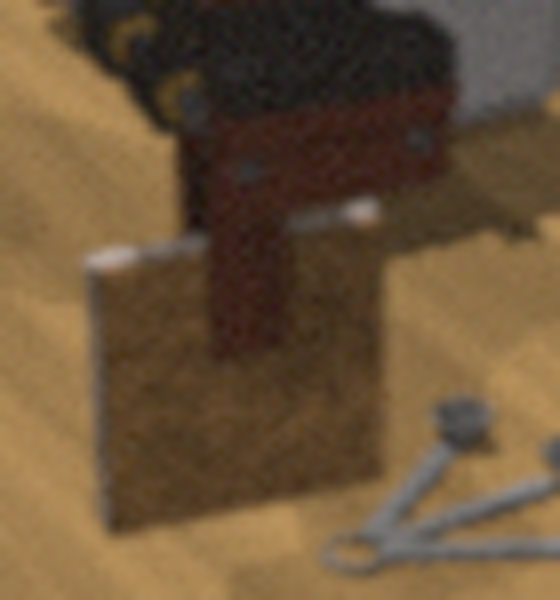

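View pics/w6c.png

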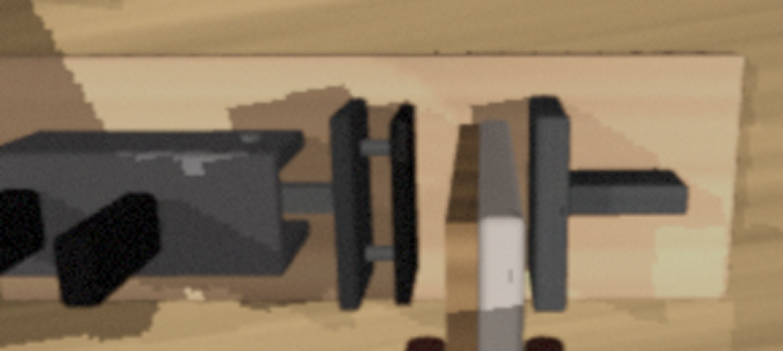

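```bash
python3 - <<'E'
from h import *
from scipy.optimize import least_squares
s=np.load('o2.npy');M=np.eye(4);M[:3,:3]=R.from_rotvec(s[3:]).as_matrix();M[:3,3]=s[:3]
k=calibration('wrist');H=np.array(k['hand_eye']);K=np.array(k['intrinsics'])
T=M@H
def un(uv,z):
    d=T[:3,:3]@np.linalg.solve(K,np.array([*uv,1.]));C=T[:3,3];return C+d*(z-C[2])/d[2]
for n,uv,z in [("board+x far",(743,55),12),("board+x near",(727,298),12),("board edge far L",(10,57),12),("near edge R",(690,298),12),("near edge L",(180,298),12),("anvil face top far",(530,97),66),("anvil face top near",(530,308),66),("pad face top far",(413,105),63),("pad near",(408,303),63)]:
    p=un(np.array(uv)/2.7+[100,120],z);c=p[:2]-[541.5,-39.2];e=np.array([np.cos(1.432),np.sin(1.432)])
    print(n,p.round(1),"clamp xy",round(c@e,1),round(c@np.array([-e[1],e[0]]),1))
obs=np.array([[100,268],[110,533],[383,480],[381,222]])/8+[245,120]
def tile(p):
    a,c,ps,b=p;P=[]
    for i,j in[(45,-45),(45,45),(-45,45),(-45,-45)]:
        P.append([a+np.cos(ps)*i-np.sin(ps)*j,-6+b,c+np.sin(ps)*i+np.cos(ps)*j])
    P=np.array(P);return (M[:3,:3]@P.T).T+M[:3,3]
f=lambda p:(proj("side",tile(p))-obs).ravel()
r=least_squares(f,[0,30,0,0]);print("a,c,psi,b",r.x.round(3),f(r.x).round(1))
r=least_squares(lambda p:f([*p,0]),[0,30,0]);print(r.x.round(3),f([*r.x,0]).round(1))
E
```

```text
board+x far [516.6 118.5  12. ] clamp xy 152.7 46.5
board+x near [614.5 104.9  12. ] clamp xy 152.9 -52.4
board edge far L [ 475.  -158.7   12. ] clamp xy -127.6 49.3
near edge R [612.2  89.8  12. ] clamp xy 137.6 -52.2
near edge L [ 580.4 -118.5   12. ] clamp xy -73.1 -49.5
anvil face top far [512.4  34.3  66. ] clamp xy 68.8 39.0
anvil face top near [585.7  24.2  66. ] clamp xy 68.9 -35.0
pad face top far [509.6  -4.4  63. ] clamp xy 30.1 36.4
pad near [578.5 -18.3  63. ] clamp xy 25.8 -33.7
a,c,psi,b [-1.0896e+01  3.8730e+01 -1.1000e-02  2.2669e+01] [ 0.   0.3 -0.   0.1 -0.4 -0.2  0.4 -0.2]
[-2.5580e+00  2.5376e+01 -1.1000e-02] [-0.4  0.  -0.4  0.6  0.1  0.2  0.9 -0.7]
```

move_arm(deltas=[[255,0,0,0.02,0],[255,0,0,0.045,0],[255,0,0,0.075,0],[255,0,0,0.1,0],[255,0,0,0.113,0]])

```text
t: 7.58
ee_pos: [548.3, 10.6, 105.7]
orientation: [-0.243, -3.13, 0.0]
ft_force: [0.3, 0.3, -2.8]
width: 11.9
```

move_arm(deltas=[[255,0,0,0.004,0],[255,0,0,0.004,0],[255,0,0,0.004,0]])

```text
t: 7.83
ee_pos: [550.2, 11.2, 104.6]
orientation: [0.241, 3.131, 0.0]
ft_force: [-0.3, 0.3, -1.8]
width: 12.0
```

```bash
python3 -c "
from h import *
shift([547,14,85],1.426)
a=get_image('wrist');b=get_image('side');shift([547,14,85],1.426)
cv2.imwrite('pics/w7.png',np.hstack([crop(a,100,60,360,300,1.1),crop(b,250,170,110,92,3.6)]))
"
```

```text
t 7.83 pos [550.2  11.2 104.6] yaz 1.417 w 12.0 f [-0.3  0.3 -1.8] -> shift [ 3.6  2.3 19.6] roll -0.009
t 7.93 pos [550.5  11.4 105.1] yaz 1.417 w 11.9 f [ 0.9 -0.  -2. ] -> shift [ 3.9  2.  20.1] roll -0.009Traceback (most recent call last):
  File "<string>", line 5, in <module>
    cv2.imwrite('pics/w7.png',np.hstack([crop(a,100,60,360,300,1.1),crop(b,250,170,110,92,3.6)]))
                              ~~~~~~~~~^^^^^^^^^^^^^^^^^^^^^^^^^^^^^^^^^^^^^^^^^^^^^^^^^^^^^^^^^
    return _nx.concatenate(arrs, 1, dtype=dtype, casting=casting)
           ~~~~~~~~~~~~~~~^^^^^^^^^^^^^^^^^^^^^^^^^^^^^^^^^^^^^^^
ValueError: all the input array dimensions except for the concatenation axis must match exactly, but along dimension 0, the array at index 0 has size 330 and the array at index 1 has size 331
```

move_arm(deltas=[[255,0.003,0.002,0.004,0],[255,0.003,0.002,0.009,0],[255,0.003,0.002,0.013,0],[255,0.003,0.002,0.015,0],[255,0.003,0.002,0.015,0]])

```text
t: 8.35
ee_pos: [546.3, 14.2, 88.0]
orientation: [-0.239, -3.131, 0.0]
ft_force: [0.7, 0.1, -1.7]
width: 11.9
```

```bash
python3 -c "
from h import *
a=get_image('wrist');b=get_image('side');shift([547,14,85],1.426)
cv2.imwrite('pics/w7.png',np.hstack([crop(a,100,60,360,300,1.1),crop(b,250,170,110,110,3)]))
"
```

```text
t 8.45 pos [546.7  14.2  88.5] yaz 1.418 w 12.1 f [-2.1  0.5 -1.9] -> shift [-0.4 -0.2  3.5] roll -0.008
```

View pics/w7.png

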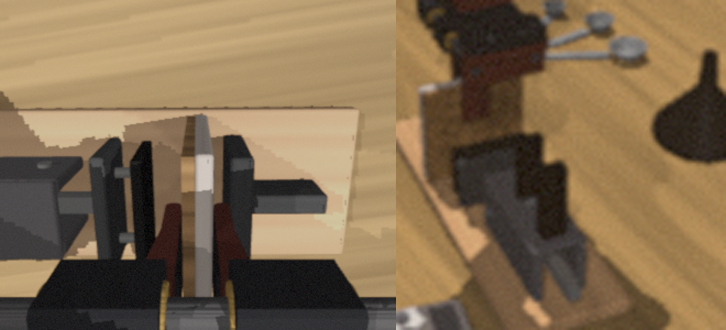

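move_arm(deltas=[[255,0,0,0.001,0],[255,0,0,0.002,0],[255,0,0,0.003,0],[255,0,0,0.003,0]])

```text
t: 8.78
ee_pos: [546.7, 14.1, 85.5]
orientation: [-0.24, -3.132, 0.0]
ft_force: [-0.7, 1.1, -2.4]
width: 11.8
```

move_arm(deltas=[[255,0,0,0.001,0],[255,0,0,0.0015,0],[255,0,0,0.0015,0]])

```text
t: 9.03
ee_pos: [546.7, 14.2, 84.1]
orientation: [-0.24, -3.132, 0.0]
ft_force: [-0.3, -0.2, -1.6]
width: 11.8
```

move_arm(deltas=[[255,0,0,0.0005,0],[255,0,0,0.001,0],[255,0,0,0.001,0]])

```text
t: 9.28
ee_pos: [546.9, 14.2, 83.4]
orientation: [0.24, 3.132, -0.0]
ft_force: [-0.2, 0.0, -0.2]
width: 11.9
```

move_arm(deltas=[[255,0,0,0.0005,0],[255,0,0,0.001,0],[255,0,0,0.001,0]])

```text
t: 9.53
ee_pos: [546.9, 14.1, 83.3]
orientation: [0.24, 3.132, -0.0]
ft_force: [-3.2, -1.1, 12.4]
width: 12.3
```

```bash
python3 -c "
from h import *
a=get_image('wrist');b=get_image('side');shift([547,14,85],1.426)
cv2.imwrite('pics/w8.png',np.hstack([crop(a,100,110,200,140,2.75),crop(b,260,185,55,77,5)]))
"
```

```text
t 9.63 pos [546.9  14.1  83.3] yaz 1.418 w 11.7 f [-4.7 -0.1 11.5] -> shift [-0.1 -0.1 -1.7] roll -0.008
```

View pics/w8.png

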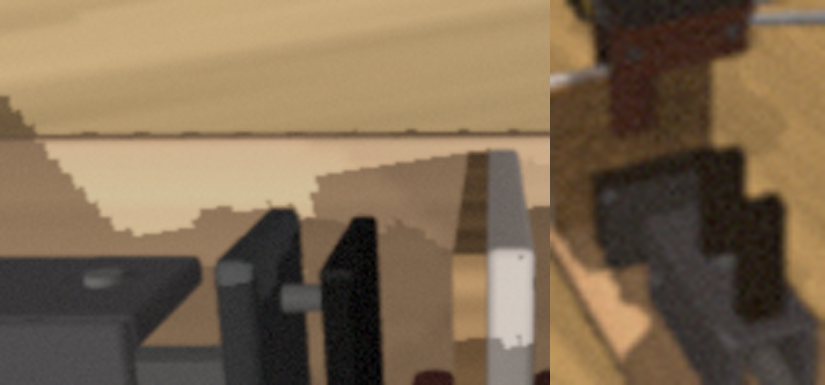

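move_arm(deltas=[[255,0,0,-0.0008,0],[255,0,0,-0.0008,0],[215,0,0,-0.0008,0],[205,0,0,-0.0008,0],[200,0,0,-0.0008,0]])

```text
t: 10.05
ee_pos: [546.7, 14.2, 82.8]
orientation: [-0.24, -3.132, -0.0]
ft_force: [0.2, -0.6, -0.5]
width: 18.5
```

```bash
python3 -c "
from h import *
a=get_image('wrist');b=get_image('side');shift([547,14,85],1.426)
cv2.imwrite('pics/w9.png',np.hstack([crop(a,100,60,360,300,1.1),crop(b,250,170,110,110,3)]))
"
```

```text
t 10.15 pos [546.7  14.2  82.8] yaz 1.418 w 18.7 f [-0.6 -1.   0.9] -> shift [-0.3 -0.1 -2.2] roll -0.008
```

View pics/w9.png

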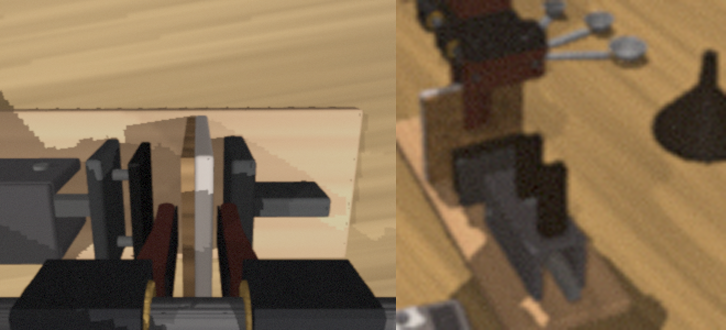

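move_arm(deltas=[[160,0,0,0,0],[110,0,0,0,0],[110,0,0,-0.002,0],[110,0,0,-0.01,0],[110,0,0,-0.03,0]])

```text
t: 10.57
ee_pos: [545.1, 14.2, 111.8]
orientation: [-0.24, -3.128, 0.001]
ft_force: [-0.4, -0.2, 0.1]
width: 47.9
```

move_arm(deltas=[[110,0,0,-0.03,0],[60,0,0,-0.06,0],[0,0,0,-0.085,0],[0,0,0,-0.085,0]])

```text
t: 10.9
ee_pos: [549.7, 14.2, 203.7]
orientation: [0.239, 3.124, 0.001]
ft_force: [1.2, -0.2, 0.5]
width: 66.7
```

```bash
python3 -c "
from h import *
o=get_obs();np.save('o3.npy',np.r_[o['ee_pos'],o['orientation']])
a=get_image('wrist');b=get_image('side');shift([528.3,-131.2,170],1.426)
cv2.imwrite('pics/w10r.png',a)
cv2.imwrite('pics/w10.png',np.hstack([crop(a,100,60,360,300,1.1),crop(b,250,170,110,110,3)]))
"
```

```text
t 11.0 pos [547.3  14.2 199.5] yaz 1.418 w 74.3 f [ 0.3  0.3 -0.4] -> shift [  -3.2 -146.6   29.4] roll -0.008
```

View pics/w10.png

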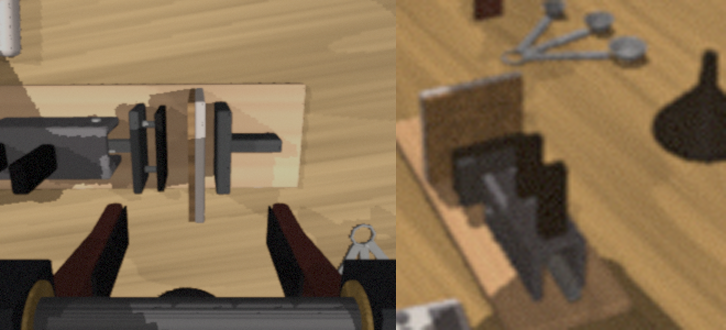

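move_arm(deltas=[[0,0,-0.035,0,0],[0,-0.003,-0.07,0,0],[0,-0.003,-0.105,0,0],[0,-0.003,-0.14,0,-0.005],[0,-0.003,-0.1465,0,-0.005]])

```text
t: 11.42
ee_pos: [525.8, -134.6, 196.6]
orientation: [-0.235, -3.13, 0.001]
ft_force: [-0.5, -0.2, 0.6]
width: 87.9
```

move_arm(deltas=[[0,0,0,0.02,0],[0,0,0,0.02,0]])

```text
t: 11.58
ee_pos: [524.9, -131.0, 174.6]
orientation: [-0.235, -3.127, -0.002]
ft_force: [-0.8, -0.0, -1.0]
width: 88.0
```

```bash
python3 -c "
from h import *
o=get_obs();np.save('o4.npy',np.r_[o['ee_pos'],o['orientation']])
a=get_image('wrist');b=get_image('side');shift([528.3,-131.2,95],1.426)
print(place_of('side','squeeze'),place_of('wrist','squeeze'))
cv2.imwrite('pics/w11r.png',a)
cv2.imwrite('pics/w11.png',np.hstack([crop(a,100,60,360,300,1.1),crop(b,250,170,110,110,3)]))
"
```

```text
t 11.68 pos [ 526.2 -130.4  176.7] yaz 1.423 w 87.5 f [-0.1 -0.5 -0. ] -> shift [-2.5 -0.5 81.7] roll -0.003
[{'location': [532.0, -136.5, 99.5], 'conf': 0.86}, {'location': [401.0, 185.3, -4.3], 'conf': 0.74}] [{'location': [532.1, -132.6, 100.4], 'conf': 0.84}]
```

View pics/w11.png

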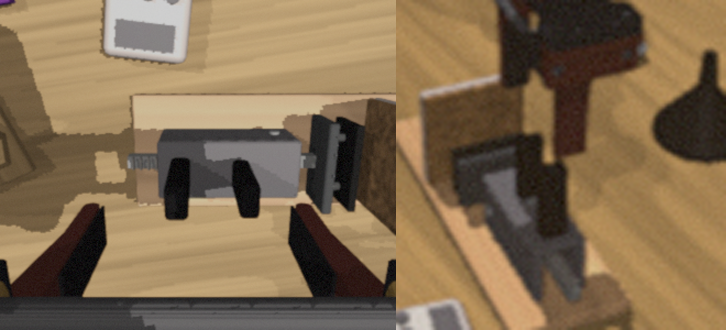

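```bash
python3 - <<'E'
from h import *
cv2.imwrite('pics/w11c.png',crop(cv2.imread('pics/w11r.png'),215,195,140,70,5.5))
s=np.load('o4.npy');M=np.eye(4);M[:3,:3]=R.from_rotvec(s[3:]).as_matrix();M[:3,3]=s[:3]
k=calibration('wrist');H=np.array(k['hand_eye']);K=np.array(k['intrinsics']);T=M@H
e=np.array([np.cos(1.426),np.sin(1.426)])
# project where bars should be: clamp coords
Ti=np.linalg.inv(T);o=cv2.imread('pics/w11c.png')
for x in(-115,-59):
  for y in(-11,11):
    w=np.array([541.8,-37.2])+x*e+y*np.array([-e[1],e[0]]);q=Ti[:3,:3]@np.array([*w,125])+Ti[:3,3];q=K@q;q=(q[:2]/q[2]-[215,195])*5.5
    print(x,y,q.round());cv2.circle(o,tuple(q.astype(int).tolist()),5,(0,0,255),2)
cv2.imwrite('pics/w11d.png',o)
E
```

```text
-115 -11 [179. 354.]
-115 11 [173. 176.]
-59 -11 [660. 351.]
-59 11 [668. 173.]
```

View pics/w11d.png

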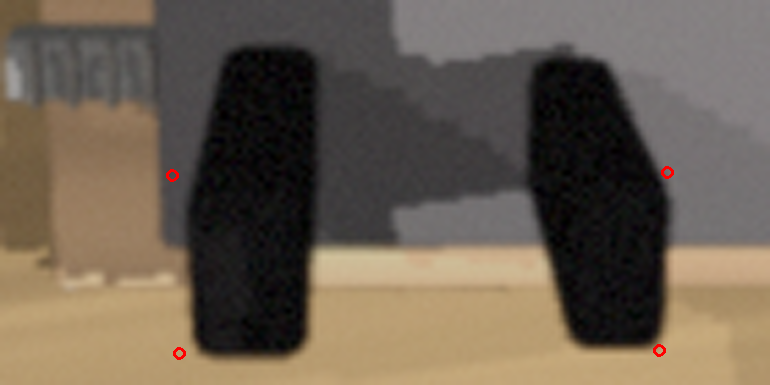

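move_arm(deltas=[[0,-0.001,0,0.02,0],[0,-0.001,0,0.045,0],[0,-0.001,0,0.07,0],[0,-0.001,0,0.083,0],[0,-0.001,0,0.083,0]])

```text
t: 12.2
ee_pos: [527.0, -130.0, 92.9]
orientation: [-0.23, -3.129, -0.001]
ft_force: [-0.3, -0.4, 0.6]
width: 87.7
```

move_arm(deltas=[[20,0,0,0,0],[35,0,0,0,0]])

```text
t: 12.37
ee_pos: [529.3, -131.0, 96.1]
orientation: [0.231, 3.131, -0.001]
ft_force: [-0.1, -0.1, 1.3]
width: 77.9
```

```bash
python3 -c "
from h import *
a=get_image('wrist');b=get_image('side');shift([528.3,-130.5,95],1.426)
cv2.imwrite('pics/w12.png',np.hstack([crop(a,100,60,360,300,1.1),crop(b,250,170,110,110,3)]))
"
```

```text
t 12.47 pos [ 529.4 -131.3   96.4] yaz 1.423 w 76.2 f [0.6 0.5 0.7] -> shift [1.2 0.6 1.4] roll -0.003
```

View pics/w12.png

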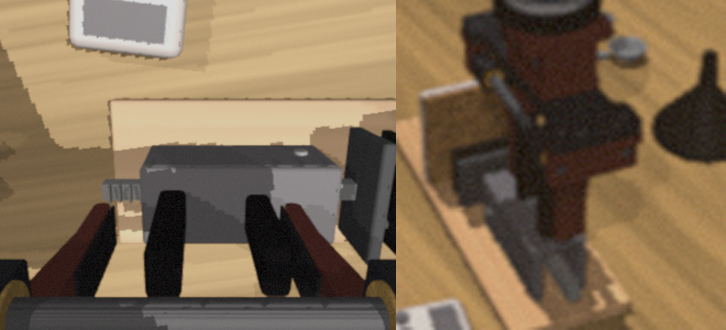

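move_arm(deltas=[[60,0,0,0,0],[85,0,0,0,0],[110,0,0,0,0],[137,0,0,0,0],[137,0,0,0,0]])

```text
t: 12.88
ee_pos: [529.3, -130.4, 96.1]
orientation: [0.233, 3.131, 0.002]
ft_force: [0.9, 7.1, 5.0]
width: 46.0
```

move_arm(deltas=[[137,0,0,0,0],[137,0,0,0,0]])

```text
t: 13.05
ee_pos: [529.3, -130.6, 96.1]
orientation: [0.232, 3.131, 0.001]
ft_force: [0.0, 4.4, 5.1]
width: 40.7
```

```bash
python3 -c "
from h import *
a=get_image('wrist');b=get_image('side');t=get_image('top');shift([528.3,-130.5,95],1.426)
cv2.imwrite('pics/w13.png',np.hstack([crop(a,200,120,260,180,1.667),crop(b,250,190,75,75,4)]))
cv2.imwrite('pics/t13.png',crop(t,205,175,140,80,5.5))
"
```

```text
t 13.2 pos [ 529.3 -130.7   96.1] yaz 1.423 w 40.7 f [2.1 6.3 4.8] -> shift [1.  0.  1.1] roll -0.003
```

View pics/w13.png

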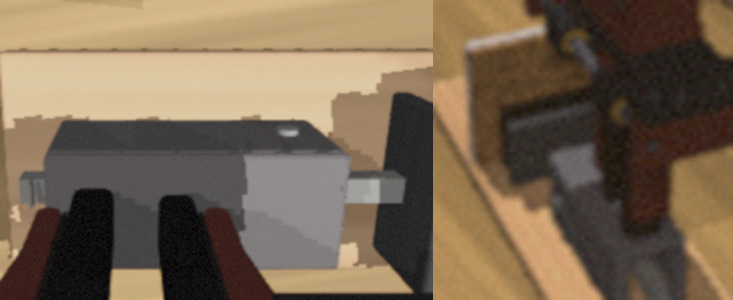

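View pics/t13.png

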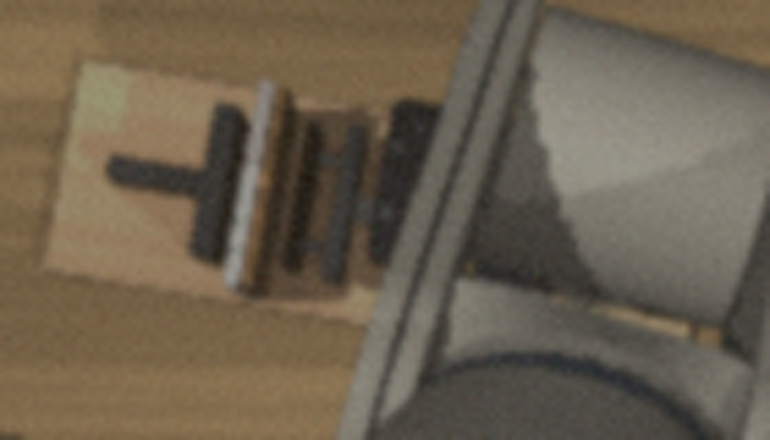

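```bash
cat >> h.py <<'E'
def cl(cropuv,z):
    p=unproj("top",np.array(cropuv)/5.5+[205,175],z);c=p[:2]-[541.8,-37.2];e=np.array([np.cos(1.426),np.sin(1.426)]);return np.array([c@e,c@[-e[1],e[0]]]).round(1)
E
python3 - <<'E'
from h import *
for n,uv,z in [("padface far",(309,125),63),("padface near",(287,270),63),("jaw back far",(370,130),64),("jaw back near",(345,283),64),("tile cer far",(260,82),102),("tile cer near",(226,287),102),("cork back far",(292,92),102),("cork near",(262,297),102),("anvil face far",(247,110),66),("anvil face near",(220,262),66)]:
    print(n,cl(uv,z))
E
```

```text
padface far [ 34.6 -30.8]
padface near [33.  34.4]
jaw back far [  7.4 -33. ]
jaw back near [ 6.6 35.8]
tile cer far [ 55.6 -41.4]
tile cer near [54.3 48. ]
cork back far [ 41.2 -39.4]
cork near [38.4 49.6]
anvil face far [ 62.7 -32.4]
anvil face near [62.5 36.1]
```

move_arm(deltas=[[100,0,0,0,0],[70,0,0,0,0],[35,0,0,0,0],[35,0,0,0,0],[35,0,0,0,0]])

```text
t: 13.62
ee_pos: [528.5, -131.3, 95.2]
orientation: [0.232, 3.133, -0.0]
ft_force: [1.8, 2.1, 1.4]
width: 70.7
```

move_arm(deltas=[[35,0,0,0,0],[35,0,0,0,0],[50,0,0,0,0],[60,0,0,0,0],[70,0,0,0,0]])

```text
t: 14.03
ee_pos: [528.0, -131.0, 94.7]
orientation: [-0.232, -3.132, -0.001]
ft_force: [-0.1, 2.5, -1.6]
width: 65.1
```

move_arm(deltas=[[76,0,0,0,0],[82,0,0,0,0],[88,0,0,0,0],[94,0,0,0,0],[100,0,0,0,0]])

```text
t: 14.45
ee_pos: [528.1, -130.7, 94.7]
orientation: [-0.232, -3.132, -0.001]
ft_force: [1.3, 7.0, -3.3]
width: 54.2
```

```bash
python3 -c "
from h import *
t=get_image('top');b=get_image('side');shift([528.3,-130.5,95],1.426)
cv2.imwrite('pics/t14.png',np.hstack([crop(t,205,175,80,80,5.5),crop(b,250,180,64,80,5.5)]))
"
```

```text
t 14.55 pos [ 528.1 -130.6   94.7] yaz 1.423 w 53.4 f [ 0.6  6.3 -2.9] -> shift [-0.2  0.1 -0.3] roll -0.003
```

View pics/t14.png

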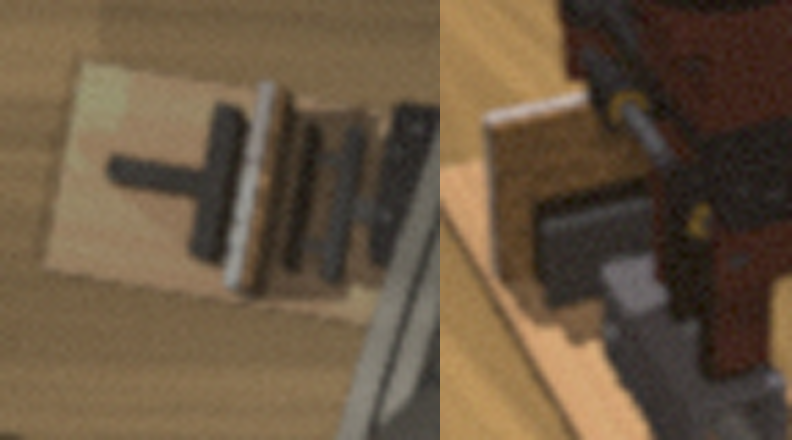

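move_arm(deltas=[[106,0,0,0,0],[112,0,0,0,0],[118,0,0,0,0],[124,0,0,0,0],[130,0,0,0,0]])

```text
t: 14.97
ee_pos: [528.1, -130.5, 94.7]
orientation: [-0.232, -3.132, -0.002]
ft_force: [0.8, 7.2, -3.9]
width: 43.5
```

move_arm(deltas=[[136,0,0,0,0],[137,0,0,0,0],[137,0,0,0,0]])

```text
t: 15.22
ee_pos: [528.1, -130.5, 94.7]
orientation: [-0.232, -3.132, -0.001]
ft_force: [0.7, 7.9, -3.7]
width: 40.8
```

```bash
python3 -c "
from h import *
t=get_image('top');b=get_image('side');shift([528.3,-130.5,95],1.426)
cv2.imwrite('pics/t15.png',np.hstack([crop(t,205,175,80,80,5.5),crop(b,250,180,64,80,5.5)]))
"
```

```text
t 15.32 pos [ 528.1 -130.5   94.7] yaz 1.423 w 40.7 f [ 1.2  7.3 -3.3] -> shift [-0.2  0.  -0.3] roll -0.003
```

View pics/t15.png

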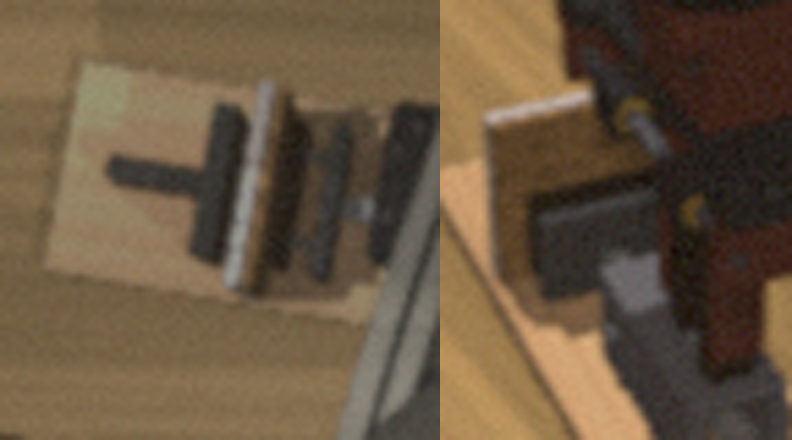

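move_arm(deltas=[[100,0,0,0,0],[60,0,0,0,0],[10,0,0,0,0],[10,0,0,0,0],[10,0,0,0,0]])

```text
t: 15.73
ee_pos: [528.2, -131.3, 95.0]
orientation: [-0.232, -3.133, 0.0]
ft_force: [-0.2, 1.8, -1.6]
width: 70.3
```

move_arm(deltas=[[10,0,0,0,0],[10,0,0,0,0],[35,0,0,0,0],[50,0,0,0,0],[60,0,0,0,0]])

```text
t: 16.15
ee_pos: [528.8, -131.2, 95.2]
orientation: [0.233, 3.132, 0.0]
ft_force: [1.1, 3.0, 0.8]
width: 68.8
```

move_arm(deltas=[[65,0,0,0,0],[70,0,0,0,0],[75,0,0,0,0],[80,0,0,0,0],[85,0,0,0,0]])

```text
t: 16.57
ee_pos: [528.8, -131.1, 95.2]
orientation: [0.232, 3.132, 0.0]
ft_force: [2.2, 3.9, 2.4]
width: 59.2
```

move_arm(deltas=[[90,0,0,0,0],[95,0,0,0,0],[100,0,0,0,0],[105,0,0,0,0],[105,0,0,0,0]])

```text
t: 16.98
ee_pos: [528.8, -130.8, 95.1]
orientation: [0.232, 3.132, 0.001]
ft_force: [2.7, 6.8, 2.3]
width: 51.8
```

```bash
python3 -c "
from h import *
t=get_image('top');b=get_image('side');shift([528.3,-130.5,95],1.426)
cv2.imwrite('pics/t16.png',np.hstack([crop(t,205,175,80,80,5.5),crop(b,250,180,64,80,5.5)]))
"
```

```text
t 17.08 pos [ 528.8 -130.8   95.2] yaz 1.423 w 52.2 f [2.9 5.8 2.3] -> shift [0.5 0.2 0.2] roll -0.003
```

View pics/t16.png

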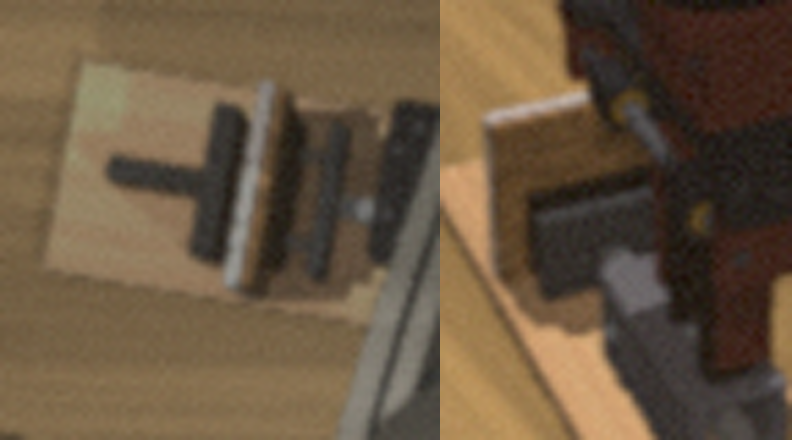

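move_arm(deltas=[[110,0,0,0,0],[115,0,0,0,0],[120,0,0,0,0],[125,0,0,0,0],[130,0,0,0,0]])

```text
t: 17.5
ee_pos: [528.8, -130.6, 95.1]
orientation: [0.232, 3.132, 0.001]
ft_force: [2.7, 8.6, 2.4]
width: 43.5
```

move_arm(deltas=[[135,0,0,0,0],[138,0,0,0,0],[138,0,0,0,0]])

```text
t: 17.75
ee_pos: [528.8, -130.7, 95.1]
orientation: [0.232, 3.132, 0.001]
ft_force: [2.6, 6.7, 3.0]
width: 40.5
```

```bash
python3 -c "
from h import *
t=get_image('top');b=get_image('side');shift([528.3,-130.5,95],1.426)
cv2.imwrite('pics/t17.png',np.hstack([crop(t,205,175,80,80,5.5),crop(b,250,180,64,80,5.5)]))
"
```

```text
t 17.85 pos [ 528.8 -130.8   95.1] yaz 1.423 w 40.5 f [3.3 6.3 2.6] -> shift [0.5 0.2 0.1] roll -0.003
```

View pics/t17.png

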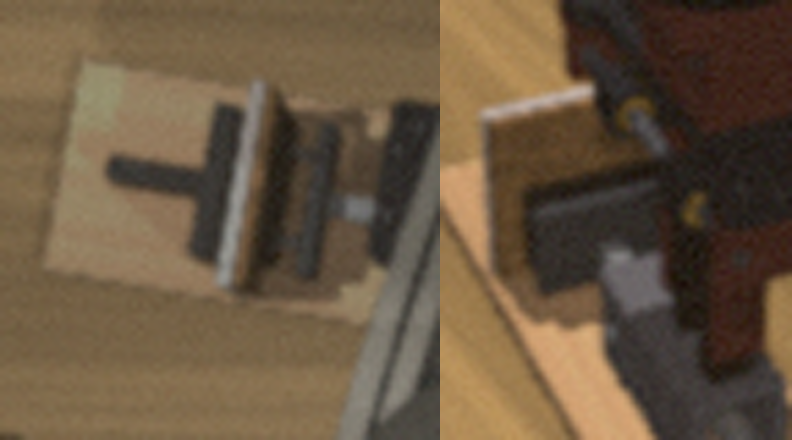

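move_arm(deltas=[[100,0,0,0,0],[60,0,0,0,0],[5,0,0,0,0],[5,0,0,0,0],[5,0,0,0,0]])

```text
t: 18.27
ee_pos: [528.2, -131.4, 94.9]
orientation: [-0.232, -3.133, 0.0]
ft_force: [0.7, 2.3, 0.4]
width: 69.9
```

move_arm(deltas=[[5,0,0,0,0],[5,0,0,0,0],[35,0,0,0,0],[50,0,0,0,0],[60,0,0,0,0]])

```text
t: 18.68
ee_pos: [528.1, -131.1, 94.8]
orientation: [-0.232, -3.132, -0.0]
ft_force: [0.9, 3.6, -0.4]
width: 69.9
```

move_arm(deltas=[[65,0,0,0,0],[70,0,0,0,0],[75,0,0,0,0],[80,0,0,0,0],[85,0,0,0,0]])

```text
t: 19.1
ee_pos: [528.1, -131.0, 94.8]
orientation: [-0.232, -3.132, -0.0]
ft_force: [-0.1, 4.5, -2.2]
width: 59.0
```

move_arm(deltas=[[90,0,0,0,0],[95,0,0,0,0],[100,0,0,0,0],[105,0,0,0,0],[105,0,0,0,0]])

```text
t: 19.52
ee_pos: [528.2, -130.5, 94.8]
orientation: [-0.232, -3.132, -0.001]
ft_force: [1.1, 8.7, -2.9]
width: 51.8
```

move_arm(deltas=[[108,0,0,0,0],[112,0,0,0,0],[116,0,0,0,0],[120,0,0,0,0],[120,0,0,0,0]])

```text
t: 19.93
ee_pos: [528.2, -130.4, 94.7]
orientation: [-0.232, -3.132, -0.002]
ft_force: [0.7, 6.4, -2.8]
width: 46.7
```

```bash
python3 -c "
from h import *
t=get_image('top');b=get_image('side');shift([528.3,-130.5,95],1.426)
cv2.imwrite('pics/t18.png',np.hstack([crop(t,205,175,80,80,5.5),crop(b,250,180,64,80,5.5)]))
"
```

```text
t 20.03 pos [ 528.2 -130.5   94.8] yaz 1.423 w 46.7 f [ 1.4  8.7 -3.6] -> shift [-0.1 -0.  -0.2] roll -0.003
```

View pics/t18.png

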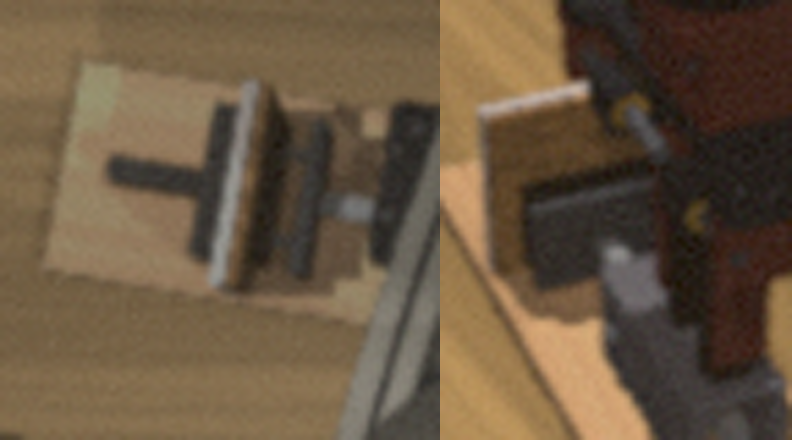

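move_arm(deltas=[[123,0,0,0,0],[126,0,0,0,0],[129,0,0,0,0],[129,0,0,0,0],[129,0,0,0,0]])

```text
t: 20.45
ee_pos: [528.2, -130.4, 94.7]
orientation: [-0.232, -3.132, -0.002]
ft_force: [0.9, 7.7, -2.3]
width: 43.4
```

move_arm(deltas=[[132,0,0,0,0],[135,0,0,0,0],[138,0,0,0,0],[138,0,0,0,0]])

```text
t: 20.78
ee_pos: [528.2, -130.6, 94.7]
orientation: [-0.232, -3.132, -0.001]
ft_force: [0.4, 7.3, -3.6]
width: 40.8
```

```bash
python3 -c "
from h import *
t=get_image('top');b=get_image('side');shift([528.3,-130.5,95],1.426)
cv2.imwrite('pics/t19.png',np.hstack([crop(t,205,175,80,80,5.5),crop(b,250,180,64,80,5.5)]))
"
```

```text
t 20.88 pos [ 528.2 -130.7   94.7] yaz 1.423 w 40.5 f [ 1.2  5.4 -2.8] -> shift [-0.1  0.2 -0.3] roll -0.003
```

View pics/t19.png

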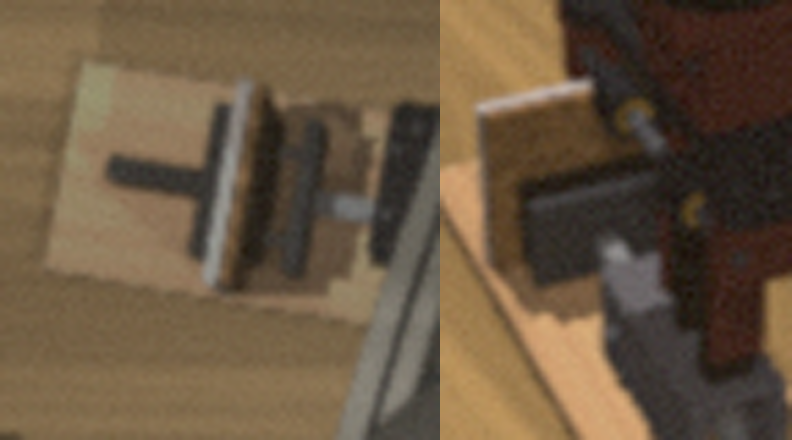

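move_arm(deltas=[[100,0,0,0,0],[60,0,0,0,0],[5,0,0,0,0],[5,0,0,0,0],[5,0,0,0,0]])

```text
t: 21.3
ee_pos: [528.3, -131.4, 95.0]
orientation: [-0.232, -3.133, 0.0]
ft_force: [-1.2, 2.4, -1.2]
width: 70.0
```

move_arm(deltas=[[5,0,0,0,0],[5,0,0,0,0],[35,0,0,0,0],[50,0,0,0,0],[60,0,0,0,0]])

```text
t: 21.72
ee_pos: [528.7, -131.3, 95.2]
orientation: [0.233, 3.132, 0.0]
ft_force: [1.8, 2.1, 0.2]
width: 69.7
```

move_arm(deltas=[[65,0,0,0,0],[70,0,0,0,0],[75,0,0,0,0],[80,0,0,0,0],[85,0,0,0,0]])

```text
t: 22.13
ee_pos: [528.7, -131.1, 95.1]
orientation: [0.232, 3.132, 0.0]
ft_force: [1.7, 4.2, 1.3]
width: 59.2
```

move_arm(deltas=[[90,0,0,0,0],[94,0,0,0,0],[97,0,0,0,0],[100,0,0,0,0],[100,0,0,0,0]])

```text
t: 22.55
ee_pos: [528.8, -130.7, 95.1]
orientation: [0.232, 3.132, 0.001]
ft_force: [2.9, 5.9, 2.1]
width: 53.8
```

move_arm(deltas=[[103,0,0,0,0],[106,0,0,0,0],[109,0,0,0,0],[109,0,0,0,0],[109,0,0,0,0]])

```text
t: 22.97
ee_pos: [528.8, -130.4, 95.1]
orientation: [0.232, 3.132, 0.002]
ft_force: [2.5, 9.7, 2.1]
width: 50.6
```

move_arm(deltas=[[112,0,0,0,0],[115,0,0,0,0],[117,0,0,0,0],[117,0,0,0,0],[117,0,0,0,0]])

```text
t: 23.38
ee_pos: [528.8, -130.2, 95.1]
orientation: [0.232, 3.132, 0.002]
ft_force: [3.6, 10.2, 1.1]
width: 47.3
```

```bash
python3 -c "
from h import *
t=get_image('top');b=get_image('side');shift([528.3,-130.5,95],1.426)
cv2.imwrite('pics/t20.png',np.hstack([crop(t,205,175,80,80,5.5),crop(b,250,180,64,80,5.5)]))
"
```

```text
t 23.48 pos [ 528.8 -130.2   95.1] yaz 1.423 w 47.5 f [4.4 9.7 2.1] -> shift [ 0.5 -0.4  0.1] roll -0.003
```

View pics/t20.png

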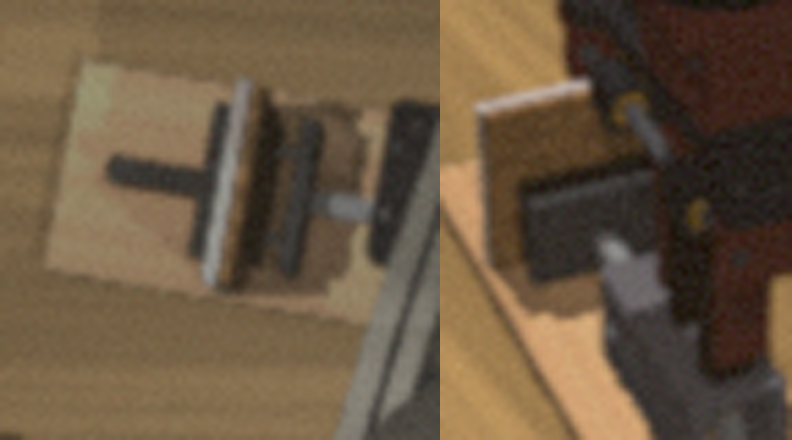

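move_arm(deltas=[[120,0,0,0,0],[123,0,0,0,0],[125,0,0,0,0],[125,0,0,0,0],[125,0,0,0,0]])

```text
t: 23.9
ee_pos: [528.9, -130.0, 95.1]
orientation: [0.232, 3.132, 0.002]
ft_force: [3.6, 11.5, 2.2]
width: 45.3
```

move_arm(deltas=[[128,0,0,0,0],[130,0,0,0,0],[130,0,0,0,0],[130,0,0,0,0]])

```text
t: 24.23
ee_pos: [528.9, -129.9, 95.1]
orientation: [0.233, 3.132, 0.003]
ft_force: [4.5, 12.8, 2.7]
width: 42.9
```

```bash
python3 -c "
from h import *
t=get_image('top');b=get_image('side');shift([528.3,-130.5,95],1.426)
cv2.imwrite('pics/t21.png',np.hstack([crop(t,205,175,80,80,5.5),crop(b,250,180,64,80,5.5)]))
"
```

```text
t 24.33 pos [ 528.9 -129.9   95.1] yaz 1.423 w 43.3 f [ 3.4 13.4  1.7] -> shift [ 0.5 -0.7  0.1] roll -0.003
```

View pics/t21.png

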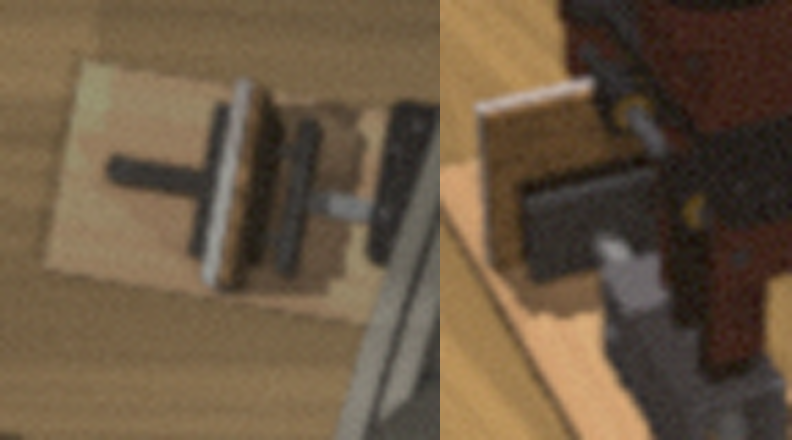

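move_arm(deltas=[[132,0,-0.0004,0,0],[134,0,-0.0007,0,0],[136,0,-0.0007,0,0],[136,0,-0.0007,0,0],[136,0,-0.0007,0,0]])

```text
t: 24.75
ee_pos: [528.8, -130.4, 95.0]
orientation: [0.233, 3.132, 0.003]
ft_force: [3.5, 13.4, 1.9]
width: 41.5
```

```bash
python3 -c "
from h import *
t=get_image('top');b=get_image('side');shift([528.3,-130.5,95],1.426);a=get_image('wrist');shift([528.3,-130.5,95],1.426)
cv2.imwrite('pics/t22.png',np.hstack([crop(t,205,175,80,80,5.5),crop(b,250,180,64,80,5.5)]))
cv2.imwrite('pics/t22f.png',t)
"
```

```text
t 24.85 pos [ 528.8 -130.5   95. ] yaz 1.422 w 41.4 f [ 4.9 12.7  1.1] -> shift [ 0.5 -0.1  0. ] roll -0.004
t 24.9 pos [ 528.8 -130.4   95. ] yaz 1.422 w 41.2 f [ 4.8 13.   2.1] -> shift [ 0.5 -0.1  0. ] roll -0.004
```

View pics/t22.png

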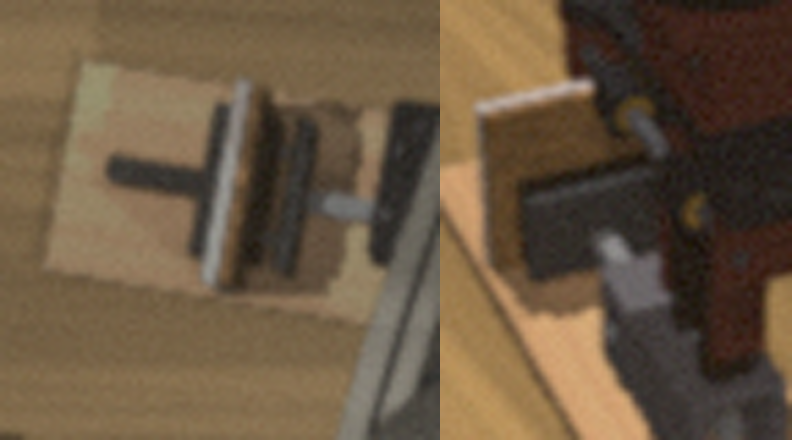

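```bash
python3 - <<'E'
from h import *
e=np.array([np.cos(1.426),np.sin(1.426)]);n=np.array([-e[1],e[0]])
def prof(im,xs,ys,z):
    out=[]
    for y in ys:
        P=np.array([[*(np.array([541.8,-37.2])+x*e+y*n),z] for x in xs]);q=proj("top",P).astype(np.float32)
        out.append(cv2.remap(im,q[None,:,0],q[None,:,1],cv2.INTER_CUBIC)[0])
    return np.mean(out,0)
xs=np.arange(-10,75,1.)
# reconstruct left 80x80 from saved crops
P={}
for f in(13,15,17,19,20,21,22):
    c=cv2.imread(f'pics/t{f}.png')[:440,:440] ;c=cv2.resize(c,(80,80),interpolation=cv2.INTER_AREA)
    im=np.zeros((420,560),np.float32);im[175:255,205:285]=cv2.cvtColor(c,cv2.COLOR_BGR2GRAY)
    P[f]=(prof(im,xs,np.arange(-26,27,2),64),prof(im,xs,np.r_[np.arange(-42,43,4)],102))
def sh(a,b,lo,hi):  # shift of features from a to b via jaw window
    best=min(((np.mean((np.interp(xs[lo:hi],xs+d,a)-b[lo:hi])**2),d) for d in np.arange(-3,12,.1)));return round(best[1],1),round(best[0],1)
np.set_printoptions(linewidth=250)
for f in P: print(f,P[f][0][5:60].round().astype(int))
for a,b in((17,19),(19,20),(19,21),(19,22),(20,22)):
    print(a,b,"jaw back",sh(P[a][0],P[b][0],10,36),"tile",sh(P[a][1],P[b][1],50,82))
E
```

```text
13 [48 48 48 48 50 53 58 64 68 71 72 70 67 61 54 50 48 50 53 56 58 59 59 60 60 62 63 65 66 66 64 61 56 50 44 38 35 33 33 35 39 46 53 58 61 59 55 50 46 44 45 48 54 62 71]
15 [47 46 46 48 51 56 63 69 75 78 78 77 76 75 75 74 73 71 66 60 53 49 48 49 52 55 56 57 58 59 60 61 63 65 65 65 64 60 55 48 42 38 35 34 33 34 35 36 38 40 42 47 54 63 71]
17 [49 49 50 51 54 58 64 71 76 79 81 82 82 82 82 82 82 81 80 79 78 77 75 72 67 61 54 49 47 48 52 55 58 59 59 60 60 62 64 65 66 65 61 56 51 45 40 37 35 34 34 34 35 37 42]
19 [ 49  49  51  55  63  76  90 103 110 111 107  99  91  86  83  82  82  82  83  84  84  84  83  82  80  79  78  77  76  73  67  60  54  49  48  50  53  56  58  59  60  60  61  61  62  64  64  63  61  57  51  45  39  36  34]
20 [ 49  50  51  53  59  69  83  98 110 118 121 118 111 102  94  87  83  82  82  84  85  85  85  85  84  82  81  79  78  77  75  72  66  59  52  47  46  49  53  56  58  58  58  58  59  61  62  63  61  58  53  47  42  37  35]
21 [ 50  50  50  52  56  64  77  91 105 115 121 123 121 116 107  98  90  85  82  82  83  84  85  85  85  83  81  79  78  78  77  76  73  68  61  54  49  47  49  53  56  57  57  56  55  56  58  60  60  57  53  47  41  37  35]
22 [ 49  50  51  55  63  74  88 102 112 119 124 125 124 122 116 108  99  91  86  84  84  85  85  86  86  85  84  83  82  81  80  79  77  74  68  60  53  48  47  49  52  55  56  55  53  53  54  55  57  55  52  47  42  37  35]
17 19 jaw back (np.float64(-1.2), np.float64(335.3)) tile (np.float64(6.1), np.float64(4.6))
19 20 jaw back (np.float64(1.0), np.float64(31.3)) tile (np.float64(0.3), np.float64(0.6))
19 21 jaw back (np.float64(1.6), np.float64(75.9)) tile (np.float64(0.3), np.float64(0.6))
19 22 jaw back (np.float64(1.3), np.float64(180.9)) tile (np.float64(0.3), np.float64(0.8))
20 22 jaw back (np.float64(0.5), np.float64(70.6)) tile (np.float64(0.0), np.float64(0.8))
```

move_arm(deltas=[[138,0,-0.0002,0,0],[140,0,-0.0003,0,0],[140,0,-0.0003,0,0],[140,0,-0.0003,0,0]])

```text
t: 25.23
ee_pos: [528.7, -131.0, 95.0]
orientation: [0.232, 3.132, 0.002]
ft_force: [3.7, 11.3, 1.5]
width: 39.9
```

```bash
python3 - <<'E'
from h import *
t=get_image('top');b=get_image('side');shift([528.3,-130.5,95],1.426)
cv2.imwrite('pics/t23.png',np.hstack([crop(t,205,175,80,80,5.5),crop(b,250,180,64,80,5.5)]))
e=np.array([np.cos(1.426),np.sin(1.426)]);n=np.array([-e[1],e[0]]);xs=np.arange(20,45)-5.
def m(im):
    g=cv2.cvtColor(im,cv2.COLOR_BGR2GRAY).astype(np.float32);o=[]
    for y in np.arange(-26,27,2):
        q=proj("top",np.array([[*(np.array([541.8,-37.2])+x*e+y*n),64] for x in xs])).astype(np.float32);o.append(cv2.remap(g,q[None,:,0],q[None,:,1],cv2.INTER_CUBIC)[0])
    return np.mean(o,0).ravel().round().astype(int)
print(xs[:3],m(t));print(m(cv2.imread('pics/t22f.png')))
d=cv2.absdiff(t,cv2.imread('pics/top0.png'));
cv2.imwrite('pics/t23f.png',t)
E
```

```text
t 25.33 pos [ 528.7 -131.    95. ] yaz 1.423 w 39.8 f [ 3.7 11.6  1.7] -> shift [0.5 0.5 0. ] roll -0.003
[15. 16. 17.] [84 84 85 86 86 85 85 84 82 81 79 79 78 77 73 67 59 51 46 46 49 52 54 53
 51]
[84 85 86 86 86 86 85 83 82 81 80 79 77 74 69 61 52 47 46 48 52 56 56 55
 53]
```

View pics/t23f.png

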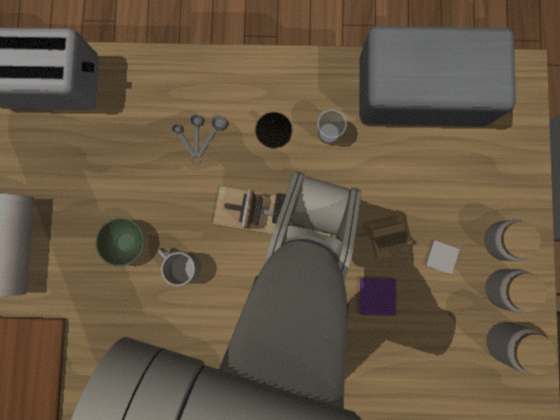

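View pics/t23.png

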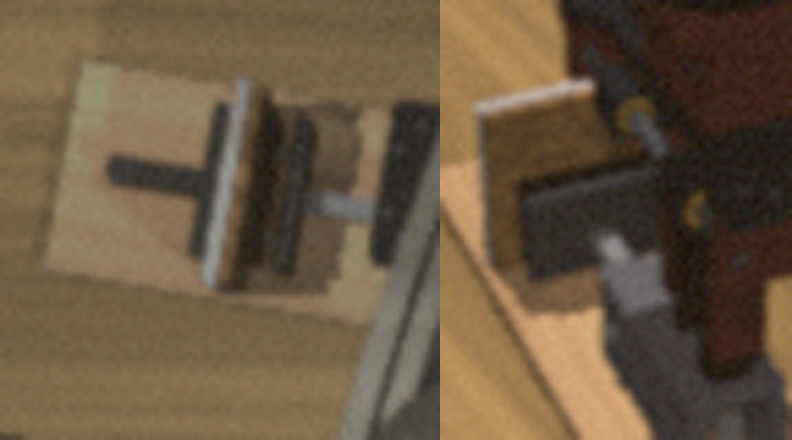

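```bash
python3 -c "
from h import *
shift([528.3,-130.5,95]);print(close_job())"
```

```text
t 25.33 pos [ 528.7 -131.    95. ] yaz 1.423 w 39.8 f [ 3.7 11.6  1.7] -> shift [0.5 0.5 0. ] roll None
the job is handed in; nothing more can be done
None
```

I handed the job in at 25.3 s with the trivet clamped and the trigger still held fully squeezed; close_job gave no verdict.

**What I did:** I pushed the trivet upright off its stand and pinched it. I stood it on a thin edge at the slot, facing the jaws, and let go. Then I pumped the trigger five times; the jaw was moved by the trigger only.

**Last checks:**
- **Trivet:** In the top and side pictures it stands upright and square against the fixed jaw. By an early picture it was about 4 mm off the bar's line.
- **Pad:** From the top pictures the jaw moved about 4.7 mm further with the trivet stopped, so the pad is pressed in by about that (roughly 9 N). I estimated this and did not measure it directly.
- **Grip:** The fingers are at 39.8 mm opening, which is the fully squeezed position.
- **Other things:** Comparing the first and last top pictures by eye, the bowl, jar, funnel, spoons and mug look unmoved. The arm hid the timer in the last one. I last saw it, only partly, in a wrist view just before pumping, and nothing came near it.

**What disagreed:**
- **Pump travel:** After the first pump, each one gave only about 6 mm instead of 12, so it took five.
- **Wrist force:** It dropped from about 13 N to 11.6 N over the last squeeze, probably because the other finger reached the handle. For that reason I relied on the pictures for the final press.
- **Fixed jaw position:** It read about 4 mm off in the top view, so I used only differences between pictures there.

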